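Open the hand-cranked syringe drive for loading

ROBOT

A 6-joint arm with a two-finger parallel gripper is mounted at the origin on the work surface. World frame = base frame: x ahead of the robot, y to its left, z up, the work surface at z = 0. Lengths are in mm, angles in rad, forces in N, time in s.
With the tool pointing down it reaches from about 275 to 750 mm from the base axis. Payload 10.2 kg.
Tool frame: the origin (TCP) lies between the finger pads; the fingertips stand 14 mm ahead of it and the grasp point (between the pads) lies 5 mm behind it (tip_reach is the distance from the TCP to the fingertips, in mm); z points along the fingers, y is the line along which they close (so a half turn about z gives the same grasp; the last joint's range is limited). The gripper opens to 85 mm and grips with 20 to 120 N. Pads are 22 mm wide; open, the fingers measure 114 mm over their backs; the gripper's body (76 mm by 85 mm) begins 54 mm behind the grasp point. The pads swing forward as they close: fully open they stand 13 mm farther back than shut.
Start: joints at [-1.521, 0.313, 1.498, -0, 1.331, -0.223], TCP at [141.437, -505.596, 245.294] pointing down, gripper open.
Joint ranges: [-2.94, 2.94], [-0.97, 2.17], [0.19, 2.56], [-1.23, 4.37], [0.02, 3.11], [-2.88, 2.88]. Speed limits (rad/s): [2.39, 2.39, 3.01, 3.14, 3.14, 3.14].

INTERFACE

Orientations are given as a unit quaternion [w, x, y, z].
In Python, from rig import * gives the robot as it stands.
- The arm moves only by the tool arm_command, never from a script. Its argument "steps" is a list that holds one entry, the list of rows, each a list of 7 numbers: the opening, from 0 (shut) to 1 (fully open), then the shift along the tool's x, y, z each as a share of 0.05 m, from -1 to 1, then the turn, a rotation vector about the tool's x, y, z each as a share of 0.15 rad, from -1 to 1. A call has 1 to 8 rows; each row shifts and turns the commanded pose from where the row before left it, along the tool's axes as they then stand; what a row does not reach is not made up. A row lasts 1/8 s, in which the tool goes at most 62.5 mm and 10.7 degrees, less where a joint would pass 70% of its speed; a pose out of reach is approached as far as the arm can. A call with a number of a shift or a turn outside -1 to 1 is refused whole. A call with a gripper value outside its range is refused whole. The fingers move at their own pace and stop on an object; "squeeze" is the grip in N (left out, the last holds). Time passes only in rows, so rows that do not move let the fingers close. It gives the time, the measured TCP pose, the force, the opening and the grip force at its end, in the units of the state.
- sense(): the state, without advancing time (a new reading comes with each control period).
- capture(name): name is "scene" or "top" or "wrist"; returns the picture (480x640x3 uint8, red, green, blue); there is no depth.
- get_calibration(name): a dict with "intrinsics" (3x3 intrinsics, pixels), "rvec" (rotation vector, rad) and "tvec" (3), from world to camera coordinates, as OpenCV has them; the wrist camera has in their place "T_tool_cam" (4x4, takes a point from camera to tool coordinates, whose origin is the TCP and whose axes are the flange's). Camera axes: x right, y down, z forward; pixel columns grow to the right and rows downward; lengths in mm; the calibration is good to about 2 mm. A picture is of the moment at which its call begins: read the wrist's pose just before it. get_calibration takes no time and is no camera call.
- finish_job(): hands the job in; it is judged then, once.
The state is a dict: "time_s": time; "joints": joint angles; "dq": joint speeds; "tau": joint torques, N m; "eef_pos": TCP position; "ee_rot": TCP orientation; "force": force on the tool from outside, world axes, zero at the start; "wrist_torque": the same for the moment, N m; "grip_width": opening from 0.0 (shut) to 1.0 (fully open); "grip_force": force on a finger pad.
Only numpy, scipy, OpenCV 4.12 (cv2) and the standard library are available. Lean on these libraries where they do the work, as an engineer would, in place of code of your own. Each camera call takes 0.05 s, during which the arm holds its last target. There are 200 camera calls.

TASK

We are about to load the drawn-up syringe into the hand-cranked syringe drive beside the microscopes. Turn the crank clockwise, as seen from the handle's end, to wind the pusher back until its pointer stands at the red line on the scale; then take the black knob of the spring barrel clamp, pull it straight up until the red ring on its post is level with the top of the sleeve, and finish while still holding it there, because the clamp springs shut if you let go and your colleague will lay the syringe in. Leave the syringe, the amber bottle and the slide box where they are.

Things in the scene. Friction and masses are not known exactly. Their poses are not given: they have to be found in the camera images.
- drive: Hand-cranked syringe drive, fixed: cream base 136 x 285 mm, origin on the bench under the screw axis, 135 mm from the crank end face. Own y runs along the screw away from the crank, x towards the clamp post, z up. From the crank on: cream block 130 mm high, brass screw with grey pusher (151 mm high), empty grey V cradle 122 mm high with the barrel clamp on its +x side. White scale on the -x side
- crank (a joint): crank angle in rad; 0 = handle straight above the axis, at pi/2 (plus any full turns) the handle is at the drive's +x side; grows clockwise as seen from the handle's end looking along the drive's +y. One full turn winds the pusher 10 mm. It stays where it is left (drag about 0.08 N m, 2 N at the handle); range 0 to 51.5 rad
- pusher (a joint): travel of the pusher along the screw in m: 0 = fully forward at the cradle, grows towards the crank (drive's -y); 0.070 = pointer at the red line; end stop 0.082. Moves only by the crank; starts 21 to 33 mm short of the line
- pusher_index (a point): tip of the black pointer on the pusher, over the white scale, 104 mm above the bench
- red_line (a point): the red line across the white scale (3 mm wide, scale ticks every 5 mm), 100 mm above the bench
- crank_axis (a point): point on the crank's axis of rotation, 90 mm above the bench, in the same cross plane as handle_grip (drive's own 0, -212, 90 mm)
- handle_grip (a point): point to grip on the crank's black round handle: diameter 22 mm, 78 mm long, lying along the drive's y, 45 mm from the axis, so its centre runs from 45 to 135 mm above the bench. The point is 55 mm out from the crank arm and 25 mm from the handle's free end. The handle spins freely on its spindle, so a gripper pointing down can hold it all the way round without turning
- clamp (a joint): lift of the spring barrel clamp in m: 0 = shut, down on the cradle; 0.030 = red ring level with the top of the sleeve; stop 0.040. A spring always pulls it down: about 7 N to start, 12 N at the ring
- knob: black round knob on top of the clamp's post, diameter 26 mm, 26 mm tall, origin at the centre of its underside, which is 148 mm above the bench when shut. It swivels freely on the post and moves straight up with the clamp; a grey clamp arm 18 mm wide lies 17 mm below it, reaching 60 mm towards the drive's -x
- knob_grip (a point): centre of the knob, 13 mm above its underside, 161 mm above the bench when shut
- red_ring (a point): middle of the red ring, 4 mm tall, round the steel post (12 mm diameter); hidden in the sleeve when shut
- sleeve_top (a point): centre of the top rim of the dark upright sleeve (22 mm diameter) that guides the post, 118 mm above the bench, fixed
- syringe: clear 20 ml syringe with a blue tip cap, lying on the bench behind the drive, 184 mm long, 40 mm over the wings; origin under the wings. Leave it alone
- reagent: amber bottle with black cap, 42 mm diameter, 75 mm tall; origin at the centre of its underside. Leave it alone
- slide_box: blue and white microscope slide box, 57 x 85 x 38 mm; origin at the centre of its underside. Leave it alone

How it is judged (in metres and radians):
On the way, in this order (a step that is already met when the one before it is completed fails the run):
1. the pusher is wound back to the red line with the clamp still down (value of joint pusher between 0.0675 and 0.0725 m and value of joint clamp below 0.006 m), for 0.2 s.
2. the clamp is pulled up by its knob to the red ring, the pusher still at its line (value of joint clamp between 0.0265 and 0.0335 m and contact force between the fingers and knob above 3 N and value of joint pusher between 0.0675 and 0.0725 m), for 0.3 s.
At the end, for the whole second after the job is handed in: The fingers hold the clamp's knob still with the red ring within 3.5 mm of the sleeve's top, the pusher's pointer is within 2.5 mm of the red line, and syringe, bottle and slide box are within 30 mm of where they stood (all of step 2 and velocity of joint clamp between -0.01 and 0.01 m/s and distance of each of syringe, reagent, slide_box from where it was at the start of the episode below 0.03 m); the arm keeps its last pose, push and grip.
It fails at once if the syringe, the bottle or the slide box is pushed away or knocked over (distance of any of syringe, reagent, slide_box from where it was at the start of the episode above 0.03 m or angle between reagent's own z axis and vertical above 0.5 rad).
It also fails if it takes over 67 s, if anything falls off the work surface, if the arm or the gripper's body presses on something with over 40 N, if the wrist force passes 120 N, or if a joint passes its speed limit or range.

## Working session

There is one attempt and no reset: what is moved stays moved. The work goes in short steps, Python scripts to look and compute and a tool call to move; the robot and the scene stay as the last step left them, time stands still between calls to the robot, and variables do not carry over. Pictures are saved under pics/ and viewed, at most 10 in all, crops included, and the job is handed in when it is done.

Besides the shell and the picture viewer there is one more tool, called after ">>>" as name(argument=value, ...), one argument or row to a line, values as JSON. arm_command: Moves the arm, as the interface text tells. Its arguments: {"type":"object","properties":{"steps":{"type":"array"},"squeeze":{"type":"number"}},"required":["steps"]}

```bash
mkdir -p pics; ls
python3 - <<'E'
from rig import *
import cv2
s=sense(); print(s)
for n in("scene","top","wrist"):
    im=capture(n); cv2.imwrite(f"pics/{n}0.png",im[:,:,::-1]); print(n,get_calibration(n))
E
```

```text
pics
{'time_s': 0.0, 'joints': array([-1.52139077e+00,  3.13456687e-01,  1.49849653e+00,  2.06016096e-05,
        1.33100474e+00, -2.23410323e-01]), 'dq': array([-1.64905248e-03,  5.74216651e-05, -3.89039098e-04, -1.30292895e-03,
       -1.85483669e-03, -1.06390822e-04]), 'tau': array([-1.10805955e-03, -4.12266934e+01, -2.59741741e+01, -2.34227236e-04,
        4.16783238e-03,  6.30332309e-06]), 'eef_pos': array([ 141.43285588, -505.31973236,  244.70927291]), 'ee_rot': array([-6.79196147e-04,  9.90710957e-01,  1.35982846e-01,  6.92836153e-05]), 'force': array([-0.82644654,  0.69823687, -0.06532081]), 'wrist_torque': array([ 0.02412727, -0.01316595,  0.03454689]), 'grip_force': 0.0, 'grip_width': 1.0029085556420874}
scene {'intrinsics': array([[467.1101121 ,   0.        , 311.68804153],
       [  0.        , 467.1101121 , 234.28123001],
       [  0.        ,   0.        ,   1.        ]]), 'rvec': array([ 1.11846506,  2.46029796, -0.92395425]), 'tvec': array([ 317.59786777, -266.74881018, 1131.41949647])}
top {'intrinsics': array([[469.94492443,   0.        , 323.79759099],
       [  0.        , 469.94492443, 233.84719627],
       [  0.        ,   0.        ,   1.        ]]), 'rvec': array([ 2.17136136, -2.14675711,  0.09912966]), 'tvec': array([ 81.18064616, 548.68985381, 805.12825192])}
wrist {'intrinsics': array([[331.6259164 ,   0.        , 313.6249298 ],
       [  0.        , 331.6259164 , 245.13986387],
       [  0.        ,   0.        ,   1.        ]]), 'T_tool_cam': array([[ 4.40951876e-04, -9.65097966e-01, -2.61888759e-01,
         6.65789073e+01],
       [ 9.99999862e-01,  5.00331370e-04, -1.60056399e-04,
         1.73920219e-01],
       [ 2.85501267e-04, -2.61888652e-01,  9.65098053e-01,
        -1.27386999e+02],
       [ 0.00000000e+00,  0.00000000e+00,  0.00000000e+00,
         1.00000000e+00]])}
```

View pics/scene0.png

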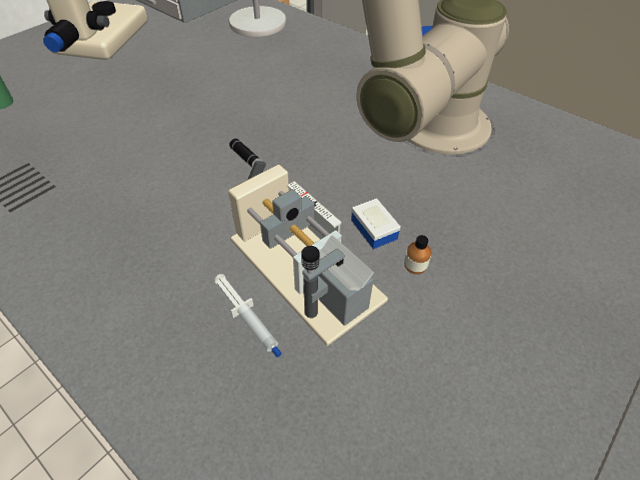

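View pics/top0.png

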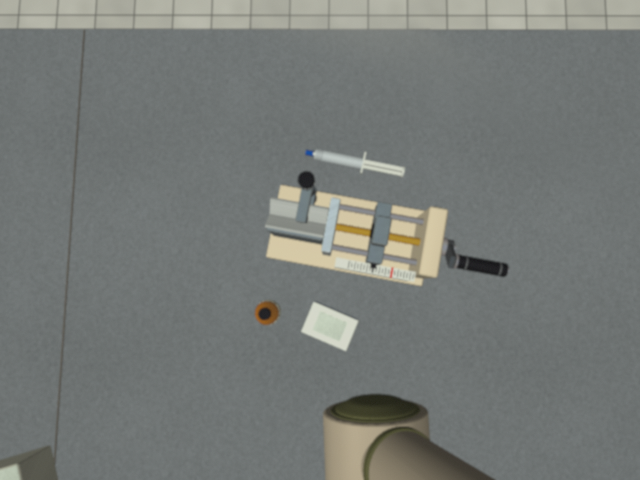

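Run:
```python
import cv2,numpy as np
t=cv2.imread("pics/top0.png")[140:290,255:520]; cv2.imwrite("pics/topc.png",cv2.resize(t,None,fx=3,fy=3,interpolation=cv2.INTER_CUBIC))
s=cv2.imread("pics/scene0.png")[130:345,215:395]; s=cv2.resize(s,None,fx=2.75,fy=2.75,interpolation=cv2.INTER_CUBIC);cv2.imwrite("pics/scenec.png",s)
```

```text
(no output)
```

View pics/topc.png

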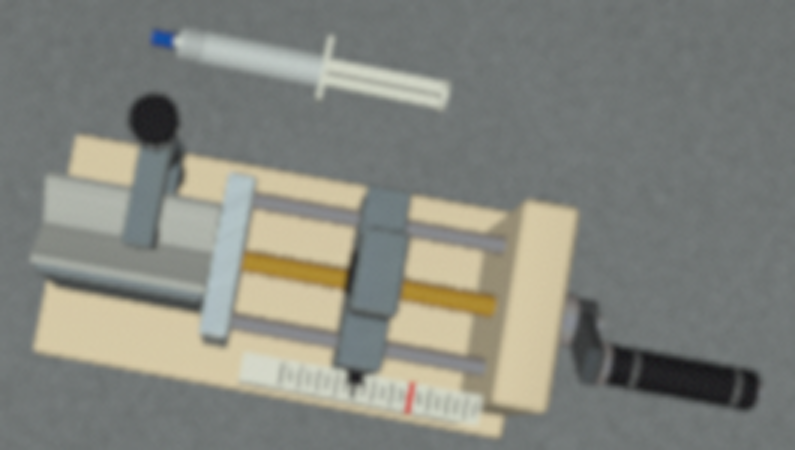

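View pics/scenec.png

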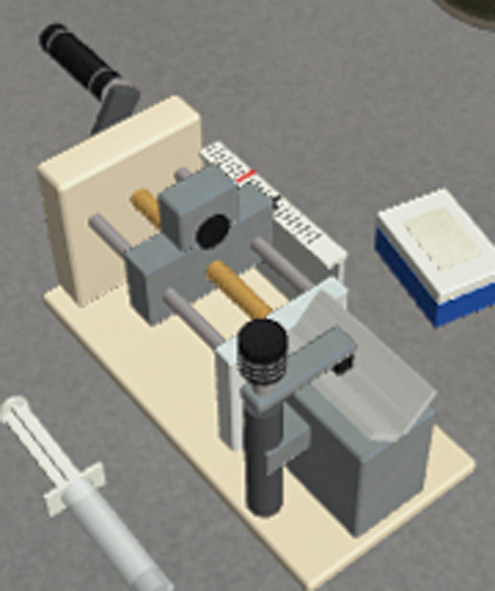

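```bash
cat > h.py <<'E'
import numpy as np,cv2
from rig import *
def P(n):
    c=get_calibration(n); R=cv2.Rodrigues(c["rvec"])[0]; return c["intrinsics"]@np.c_[R,c["tvec"]]
def tri(Pm,uv):
    A=[]
    for M,(u,v) in zip(Pm,uv): A+= [u*M[2]-M[0],v*M[2]-M[1]]
    X=np.linalg.svd(np.array(A))[2][-1]; X=X[:3]/X[3]
    e=[(lambda q:(q[:2]/q[2]-w).round(1))(M@np.r_[X,1]) for M,w in zip(Pm,uv)]
    return X,e
E
python3 - <<'E'
from h import *
t=lambda u,v:(255+(u+.5)/3-.5,140+(v+.5)/3-.5)
s=lambda u,v:(215+(u+.5)/2.75-.5,130+(v+.5)/2.75-.5)
Ps=[P("top"),P("scene")]
D={"hend":((753,388),(50,37)),"hstart":((607,365),(114,91)),"knobtop":((154,119),(263,336)),"red":((410,398),(247,177)),
"blockA_farx":((577,209),(40,172)),"blockB":((547,411),(180,98)),"baseclampfar":((75,136),(312,585)),"basenear":((34,350),(474,464)),"ptr":((355,388),(277,203))}
r={}
for k,(a,b) in D.items():
    X,e=tri(Ps,[t(*a),s(*b)]); r[k]=X; print(k,X.round(1),e)
d=r["hend"]-r["hstart"]; print(np.degrees(np.arctan2(d[1],d[0])),np.linalg.norm(d))
d=r["basenear"]-r["baseclampfar"]; print(np.degrees(np.arctan2(d[1],d[0])),np.linalg.norm(d))
E
```

```text
hend [ 485.  -194.8  129.9] [array([-0.3,  0.3]), array([-0.4, -0.1])]
hstart [ 496.1 -120.3  130.3] [array([-0.2,  0.2]), array([-0.3, -0. ])]
knobtop [613.2 113.1 174.1] [array([-0.3,  0.2]), array([-0.4, -0.1])]
red [478.1 -21.7 101.6] [array([-0.8,  0.6]), array([-0.9, -0.1])]
blockA_farx [ 577.1 -106.2  125.1] [array([-1. ,  0.8]), array([-1.2, -0.3])]
blockB [470.8 -88.2 126.4] [array([-1.4,  1.1]), array([-1.5, -0.3])]
baseclampfar [637.6 169.9  17.4] [array([-0.3,  0.2]), array([-0.4, -0. ])]
basenear [507.5 191.6  13.7] [array([-0.,  0.]), array([-0., -0.])]
ptr [483.    7.9 101.1] [array([-0.9,  0.6]), array([-1.1, -0.1])]
-98.49707247218038 75.25559565610435
170.52526314469566 131.94507892154178
```

>>> arm_command(
  steps=[
    [[1,0.85,-0.458,0,0,0,0],[1,0.85,-0.458,0,0,0,0],[1,0.85,-0.458,0,0,0,0],[1,0.85,-0.458,0,0,0,0],[1,0.85,-0.458,0,0,0,0],[1,0.85,-0.458,0,0,0,0],[1,0.85,-0.458,0,0,0,0],[1,0.85,-0.458,0,0,0,0]],
  ],
  squeeze=40,
)

```text
time_s: 1.15
eef_pos: [420.5, -236.3, 245.2]
ee_rot: [-0.0, 0.991, 0.136, -0.0]
force: [0.3, -0.4, 1.1]
grip_width: 0.994
grip_force: 0.0
```

>>> arm_command(
  steps=[
    [[1,0.85,-0.458,0,0,0,0],[1,0.85,-0.458,0,0,0,0],[1,0,0,0,0,0,-0.95],[1,0,0,0,0,0,-0.95],[1,0,0,0,0,0,-0.95],[1,0,0,0,0,0,-0.95],[1,0,0,0,0,0,-0.95],[1,0,0,0,0,0,-0.95]],
  ],
)

```text
time_s: 2.15
eef_pos: [488.9, -170.5, 245.0]
ee_rot: [-0.0, 0.844, 0.536, -0.0]
force: [-0.0, -0.8, 0.2]
grip_width: 1.002
grip_force: 0.0
```

>>> arm_command(
  steps=[
    [[1,0,0,0,0,0,-0.95],[1,0,0,0,0,0,-0.95],[1,0,0,0,0,0,0],[1,0,0,0,0,0,0]],
  ],
)

```text
time_s: 2.65
eef_pos: [489.0, -170.5, 245.2]
ee_rot: [-0.0, 0.762, 0.648, -0.0]
force: [0.2, 0.7, 0.0]
grip_width: 1.0
grip_force: 0.0
```

```bash
cat >> h.py <<'E'
from scipy.spatial.transform import Rotation as Ro
def pose():
    s=sense(); q=np.array(s["ee_rot"]); return np.array(s["eef_pos"]),Ro.from_quat(q[[1,2,3,0]]).as_matrix(),s
def to(target,ydir_deg=None):
    p,R,s=pose(); print("t",round(s["time_s"],2),"p",p.round(1),"F",np.round(s["force"],1),"g",s["grip_width"],s["grip_force"],"yang",np.degrees(np.arctan2(R[1,1],R[0,1])).round(2),"zax",R[:,2].round(3))
    print("tool shift mm",(R.T@(np.array(target)-p)).round(1))
def Pw(p,R):
    c=get_calibration("wrist"); T=np.eye(4);T[:3,:3]=R;T[:3,3]=p
    return c["intrinsics"]@np.linalg.inv(T@c["T_tool_cam"])[:3]
E
python3 - <<'E'
from h import *
to([489,-170,125]); p,R,s=pose(); im=capture("wrist"); cv2.imwrite("pics/w1.png",im[:,:,::-1])
M=Pw(p,R)
for X in([485,-194.8,130],[496,-120.3,130],[489,-170,130],[613,113,174]):
    q=M@np.r_[X,1]; print((q[:2]/q[2]).round(1))
E
```

```text
t 2.65 p [ 489.  -170.5  245.2] F [0.2 0.7 0. ] g 1.0004406003370068 0.0 yang -9.21 zax [-0.  0. -1.]
tool shift mm [  0.5  -0.  120.2]
[313.1 276.2]
[311.6 177.6]
[313. 245.]
[ 508.7 -459.4]
```

View pics/w1.png

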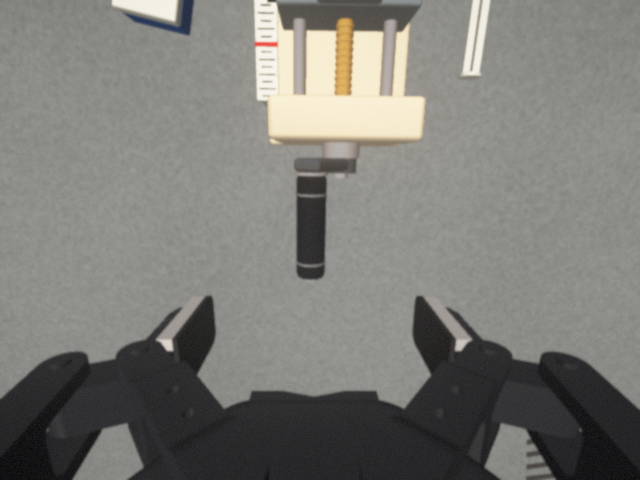

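>>> arm_command(
  steps=[
    [[1,0,0,0.6,0,0,0],[1,0,0,0.6,0,0,0],[1,0,0,0.6,0,0,0],[1,0,0,0.6,0,0,0],[0,0,0,0,0,0,0],[0,0,0,0,0,0,0],[0,0,0,0,0,0,0],[0,0,0,0,0,0,0]],
  ],
)

```text
time_s: 3.7
eef_pos: [489.1, -170.9, 126.2]
ee_rot: [0.001, 0.761, 0.649, -0.0]
force: [-2.7, -0.4, 5.0]
grip_width: 0.244
grip_force: 38.8
```

>>> arm_command(
  steps=[
    [[0,0,0,0,0,0,0],[0,0,0,0,0,0,0],[0,0,0,0,0,0,0],[0,0,0,0,0,0,0]],
  ],
)

```text
time_s: 4.2
eef_pos: [489.1, -170.8, 126.1]
ee_rot: [0.0, 0.761, 0.649, -0.0]
force: [-4.4, -1.2, 6.5]
grip_width: 0.237
grip_force: 38.9
```

>>> arm_command(
  steps=[
    [[0,0,0.217,-0.09,0,0,0],[0,0,0.233,-0.03,0,0,0],[0,0,0,0,0,0,0]],
  ],
)

```text
time_s: 4.58
eef_pos: [512.4, -174.8, 131.6]
ee_rot: [0.001, 0.761, 0.649, 0.0]
force: [0.9, -4.6, 2.9]
grip_width: 0.237
grip_force: 40.0
```

Run:
```python
import numpy as np
a=np.radians(np.arange(0,361,22.5)); y=45*np.sin(a)/50; z=-45*np.cos(a)/50
for i in range(16): print(round(y[i+1]-y[i],3),round(z[i+1]-z[i],3))
from h import *
to([0,0,0])
```

```text
0.344 0.069
0.292 0.195
0.195 0.292
0.069 0.344
-0.069 0.344
-0.195 0.292
-0.292 0.195
-0.344 0.069
-0.344 -0.069
-0.292 -0.195
-0.195 -0.292
-0.069 -0.344
0.069 -0.344
0.195 -0.292
0.292 -0.195
0.344 -0.069
t 4.58 p [ 512.4 -174.8  131.6] F [ 0.9 -4.6  2.9] g 0.23749445022549495 39.96008634567261 yang -9.06 zax [ 0.002 -0.002 -1.   ]
tool shift mm [  92.1 -533.9  130.1]
```

>>> arm_command(
  steps=[
    [[0,0,0.344,0.069,0,0,0],[0,0,0.292,0.195,0,0,0],[0,0,0.195,0.292,0,0,0],[0,0,0.069,0.344,0,0,0]],
  ],
)

```text
time_s: 5.08
eef_pos: [554.8, -182.0, 85.3]
ee_rot: [-0.001, 0.761, 0.649, -0.001]
force: [-13.7, -7.1, 0.9]
grip_width: 0.245
grip_force: 40.2
```

>>> arm_command(
  steps=[
    [[0,0,-0.069,0.344,0,0,0],[0,0,-0.195,0.292,0,0,0],[0,0,-0.292,0.195,0,0,0],[0,0,-0.344,0.069,0,0,0]],
  ],
)

```text
time_s: 5.58
eef_pos: [511.3, -174.5, 41.3]
ee_rot: [0.001, 0.761, 0.649, 0.0]
force: [1.2, -1.7, 9.4]
grip_width: 0.245
grip_force: 41.3
```

>>> arm_command(
  steps=[
    [[0,0,-0.344,-0.069,0,0,0],[0,0,-0.292,-0.195,0,0,0],[0,0,-0.195,-0.292,0,0,0],[0,0,-0.069,-0.344,0,0,0],[0,0,0.069,-0.344,0,0,0],[0,0,0.195,-0.292,0,0,0],[0,0,0.292,-0.195,0,0,0],[0,0,0.344,-0.069,0,0,0]],
  ],
)

```text
time_s: 6.58
eef_pos: [511.5, -174.5, 132.2]
ee_rot: [0.0, 0.761, 0.649, -0.0]
force: [-4.7, -4.7, -9.0]
grip_width: 0.242
grip_force: 39.7
```

>>> arm_command(
  steps=[
    [[0,0,0.344,0.069,0,0,0],[0,0,0.292,0.195,0,0,0],[0,0,0.195,0.292,0,0,0],[0,0,0.069,0.344,0,0,0],[0,0,-0.069,0.344,0,0,0],[0,0,-0.195,0.292,0,0,0],[0,0,-0.292,0.195,0,0,0],[0,0,-0.344,0.069,0,0,0]],
  ],
)

```text
time_s: 7.58
eef_pos: [511.5, -174.6, 41.5]
ee_rot: [0.001, 0.761, 0.649, 0.0]
force: [1.1, -3.1, 7.0]
grip_width: 0.246
grip_force: 41.4
```

>>> arm_command(
  steps=[
    [[0,0,-0.344,-0.069,0,0,0],[0,0,-0.292,-0.195,0,0,0],[0,0,-0.195,-0.292,0,0,0],[0,0,-0.069,-0.344,0,0,0],[0,0,0.069,-0.344,0,0,0],[0,0,0.195,-0.292,0,0,0],[0,0,0.292,-0.195,0,0,0],[0,0,0.344,-0.069,0,0,0]],
  ],
)

```text
time_s: 8.57
eef_pos: [511.5, -174.5, 132.3]
ee_rot: [0.0, 0.761, 0.649, -0.0]
force: [-3.0, -5.8, -10.0]
grip_width: 0.238
grip_force: 39.8
```

>>> arm_command(
  steps=[
    [[0,0,0.344,0.069,0,0,0],[0,0,0.292,0.195,0,0,0],[0,0,0.195,0.292,0,0,0],[0,0,0.069,0.344,0,0,0],[0,0,-0.069,0.344,0,0,0],[0,0,-0.195,0.292,0,0,0],[0,0,-0.292,0.195,0,0,0],[0,0,-0.344,0.069,0,0,0]],
  ],
)

```text
time_s: 9.57
eef_pos: [511.6, -174.6, 41.6]
ee_rot: [0.001, 0.761, 0.649, 0.0]
force: [1.6, -3.6, 4.4]
grip_width: 0.244
grip_force: 41.5
```

>>> arm_command(
  steps=[
    [[0,0,-0.344,-0.069,0,0,0],[0,0,-0.292,-0.195,0,0,0],[0,0,-0.195,-0.292,0,0,0],[0,0,-0.069,-0.344,0,0,0],[0,0,0.069,-0.344,0,0,0],[0,0,0.195,-0.292,0,0,0],[0,0,0.292,-0.195,0,0,0],[0,0,0.344,-0.069,0,0,0]],
  ],
)

```text
time_s: 10.58
eef_pos: [511.6, -174.5, 132.3]
ee_rot: [0.0, 0.761, 0.649, -0.0]
force: [-2.7, -5.6, -11.5]
grip_width: 0.244
grip_force: 39.9
```

>>> arm_command(
  steps=[
    [[0,0,0,0,0,0,0],[0,0,0,0,0,0,0]],
  ],
)

```text
time_s: 10.82
eef_pos: [511.9, -174.7, 131.9]
ee_rot: [0.001, 0.761, 0.649, 0.0]
force: [0.8, -4.9, -3.9]
grip_width: 0.243
grip_force: 41.0
```

Run:
```python
from h import *
im=[capture(n)[:,:,::-1] for n in("scene","wrist")]
a=cv2.resize(im[0][130:345,215:395],(480,573),interpolation=cv2.INTER_CUBIC); b=cv2.resize(im[1][0:300,240:400],(306,573),interpolation=cv2.INTER_CUBIC)
cv2.imwrite("pics/a2.png",np.hstack([a,b]))
```

```text
(no output)
```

View pics/a2.png

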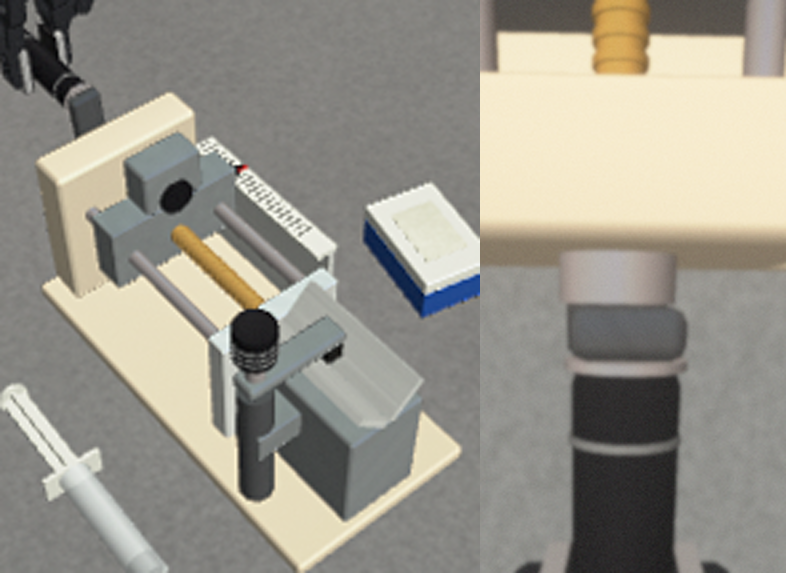

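>>> arm_command(
  steps=[
    [[1,0,0,0,0,0,0],[1,0,0,0,0,0,0],[1,0,0,0,0,0,0],[1,0,0,-0.6,0,0,0],[1,0,0,-0.8,0,0,0],[1,0,0,-0.8,0,0,0],[1,0,0,-0.6,0,0,0]],
  ],
)

```text
time_s: 11.8
eef_pos: [511.3, -174.0, 273.2]
ee_rot: [0.001, 0.761, 0.649, 0.0]
force: [0.5, 0.3, -0.5]
grip_width: 1.0
grip_force: 0.0
```

>>> arm_command(
  steps=[
    [[1,0.75,0.136,0,0,0,0],[1,0.75,0.136,0,0,0,0],[1,0.75,0.136,0,0,0,0],[1,0.75,0.136,0,0,0,0],[1,0.75,0.136,0,0,0,0],[1,0.75,0.136,0,0,0,0],[1,0.75,0.136,0,0,0,0],[1,0.75,0.136,0,0,0,0]],
  ],
)

```text
time_s: 12.8
eef_pos: [612.4, 115.0, 271.4]
ee_rot: [-0.0, 0.761, 0.649, 0.0]
force: [-1.5, -0.8, 0.0]
grip_width: 1.001
grip_force: 0.0
```

>>> arm_command(
  steps=[
    [[1,0,0,0,0,0,0],[1,0,0,0,0,0,0]],
  ],
)

```text
time_s: 13.05
eef_pos: [612.0, 113.2, 271.2]
ee_rot: [-0.0, 0.761, 0.649, -0.0]
force: [-0.4, -0.0, -0.1]
grip_width: 1.003
grip_force: 0.0
```

Run:
```python
from h import *
to([613.2,113.1,156]); p,R,s=pose(); im=capture("wrist"); cv2.imwrite("pics/w3.png",im[:,:,::-1])
M=Pw(p,R)
for X in([613.2,113.1,174],[613.2,113.1,148]):
    q=M@np.r_[X,1]; print((q[:2]/q[2]).round(1))
```

```text
t 13.05 p [612.  113.2 271.2] F [-0.4 -0.  -0.1] g 1.0025916908902965 0.0 yang -9.05 zax [-0. -0. -1.]
tool shift mm [1.000e-01 1.200e+00 1.152e+02]
[314.8 252.3]
[314.7 242.9]
```

View pics/w3.png

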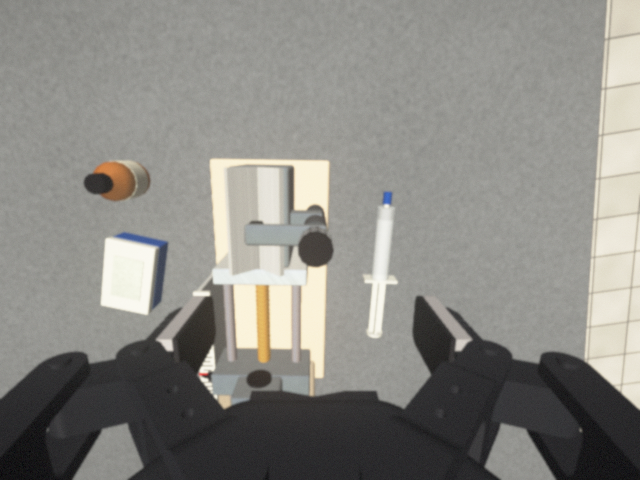

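>>> arm_command(
  steps=[
    [[1,0.02,0.03,0.57,0,0,0],[1,0,0,0.57,0,0,0],[1,0,0,0.57,0,0,0],[1,0,0,0.57,0,0,0],[1,0,0,0,0,0,0],[0,0,0,0,0,0,0],[0,0,0,0,0,0,0],[0,0,0,0,0,0,0]],
  ],
  squeeze=70,
)

```text
time_s: 14.1
eef_pos: [614.1, 114.3, 158.1]
ee_rot: [0.0, 0.761, 0.649, 0.001]
force: [0.5, -0.6, -0.5]
grip_width: 0.373
grip_force: 0.0
```

>>> arm_command(
  steps=[
    [[0,0,0,0,0,0,0],[0,0,0,0,0,0,0],[0,0,0,0,0,0,0],[0,0,0,0,0,0,0]],
  ],
)

```text
time_s: 14.6
eef_pos: [613.4, 114.5, 158.3]
ee_rot: [-0.0, 0.761, 0.649, -0.0]
force: [-5.7, -0.1, 6.7]
grip_width: 0.284
grip_force: 68.6
```

>>> arm_command(
  steps=[
    [[0,0,0,-0.1,0,0,0],[0,0,0,-0.1,0,0,0],[0,0,0,-0.1,0,0,0],[0,0,0,-0.1,0,0,0],[0,0,0,-0.1,0,0,0],[0,0,0,-0.1,0,0,0],[0,0,0,0,0,0,0],[0,0,0,0,0,0,0]],
  ],
)

```text
time_s: 15.6
eef_pos: [613.4, 114.4, 186.9]
ee_rot: [-0.0, 0.761, 0.649, -0.0]
force: [-4.5, 0.5, -12.5]
grip_width: 0.28
grip_force: 69.2
```

Run:
```python
from h import *
to([0,0,0])
a=capture("scene")[:,:,::-1]
cv2.imwrite("pics/a4.png",cv2.resize(a[200:340,250:390],(600,600),interpolation=cv2.INTER_CUBIC))
for z in(118,144,148,178):
    q=P("scene")@[613.4,114,z,1]; print(z,((q[:2]/q[2]-[250,200])*600/140).round(1))
```

```text
t 15.6 p [613.4 114.4 186.9] F [ -4.5   0.5 -12.5] g 0.279850291079131 69.21905279159546 yang -9.05 zax [-0.001  0.    -1.   ]
tool shift mm [-209.5 -587.5  187.7]
118 [259.7 325.7]
144 [259.2 280.1]
148 [259.1 272.8]
178 [258.4 216.2]
```

View pics/a4.png

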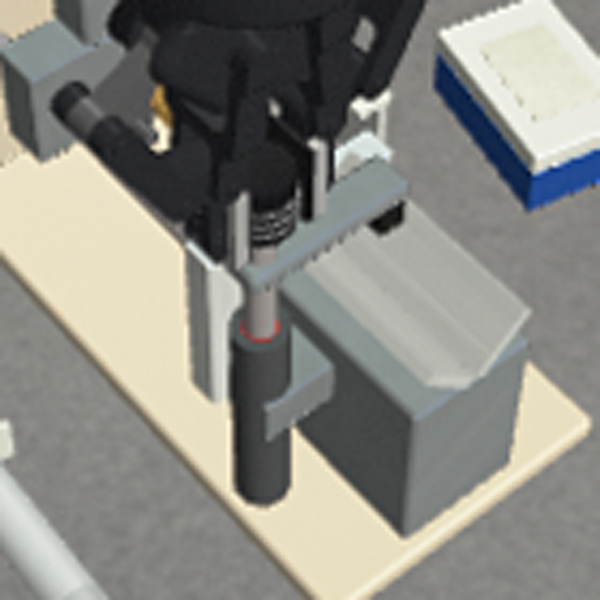

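>>> arm_command(
  steps=[
    [[0,0,0,-0.025,0,0,0],[0,0,0,0,0,0,0],[0,0,0,0,0,0,0],[0,0,0,0,0,0,0],[0,0,0,0,0,0,0]],
  ],
)

```text
time_s: 16.27
eef_pos: [613.4, 114.4, 188.3]
ee_rot: [-0.0, 0.761, 0.649, -0.0]
force: [-5.2, 0.5, -12.3]
grip_width: 0.283
grip_force: 69.2
```

Run:
```python
from h import *
to([0,0,0])
a=capture("scene")[:,:,::-1]
cv2.imwrite("pics/a5.png",np.hstack([cv2.resize(a[250:300,290:330],(400,500),interpolation=cv2.INTER_CUBIC),cv2.resize(a[170:220,285:325],(400,500),interpolation=cv2.INTER_CUBIC)]))
```

```text
t 16.27 p [613.4 114.4 188.3] F [ -5.2   0.5 -12.3] g 0.2833956806031985 69.21552658081055 yang -9.05 zax [-0.001  0.    -1.   ]
tool shift mm [-209.4 -587.6  189.1]
```

View pics/a5.png

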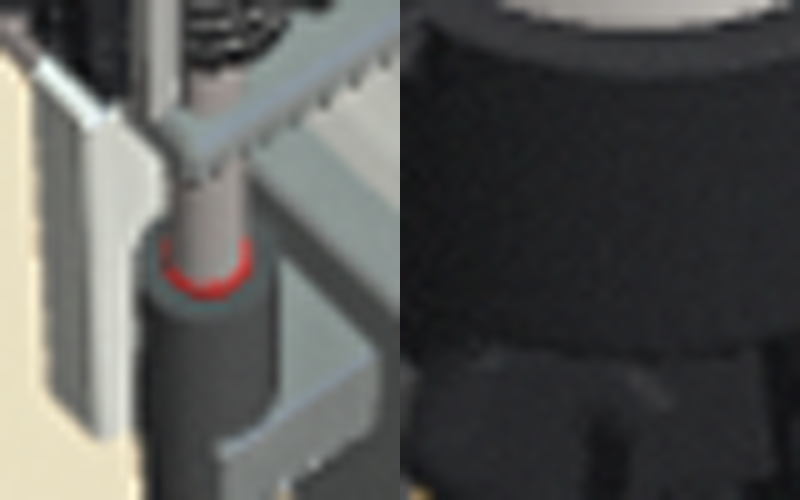

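```bash
python3 -c "
from rig import *
print(finish_job())"
```

```text
the job is handed in; nothing more can be done
None
```

I wound the pusher back to the red line (3 turns plus about 30°), and the gripper is holding the clamp knob about 30 mm up with the red ring level with the sleeve top. The job was handed in at about 16 s; the hand-in gave no verdict. I measured the lift from the arm's position, and the camera view and the 12 N spring pull agree with it. The arm never touched the syringe, bottle or slide box.

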